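# Shut and latch the light-curing box

### The arm

A 6-joint arm with a two-finger parallel gripper is mounted at the origin on a cart in front of the work surface, level with it; the furniture and walls round the work are solid. World frame = base frame: x ahead of the robot, y to its left, z up, the work surface at z = 0. Lengths are in m, angles in rad, forces in N, time in s.
With the tool pointing down it reaches from about 0.35 to 0.975 m from the base axis. Payload 4.9 kg.
Tool frame: the origin (TCP) lies at the very end of the fingers, on their centre line; the grasp point (between the pads) lies ctrl.grip_point_offset behind it (ctrl.grip_point_offset is the distance from the TCP to the grasp point, in m); z points along the fingers, y is the line along which they close (so a half turn about z gives the same grasp; the last joint's range is limited). The gripper opens to 85 mm and grips with 20 to 120 N. Pads are 22 mm wide; open, the fingers measure 114 mm over their backs; the gripper's body (76 mm by 85 mm) begins 54 mm behind the grasp point. The pads swing forward as they close: fully open they stand 13 mm farther back than shut.
Start: joints at [1.175, 0.053, 1.613, -0, 1.476, -0.119], TCP at [0.171, 0.601, 0.231] pointing down, gripper open.
Joint ranges: [-3.01, 3.01], [-1.01, 2.22], [0.06, 2.58], [-1.02, 4.17], [0.09, 2.62], [-3.14, 3.14]. Speed limits (rad/s): [2.57, 2.57, 3.14, 3.14, 3.14, 3.14].

### API

Orientations are given as a rotation vector (axis times angle).
In Python, from station import ctrl gives the robot as it stands. The module is installed in compiled form; this text tells all that it offers.
- The arm moves only by the tool drive_tool, never from a script. Its argument "steps" is a list of rows, each an object with "translation": the shift along the tool's x, y, z normalised to -1 to 1, where 1 is 4 cm, a list of three; "angular": the turn, a rotation vector about the tool's x, y, z normalised to -1 to 1, where 1 is 8 degrees, a list of three; "gripper": the opening, from 0 (shut) to 1 (fully open). In form: [{"translation": [dx, dy, dz], "angular": [wx, wy, wz], "gripper": gripper}, ...]. A call has 1 to 8 rows; each row shifts and turns the commanded pose from where the row before left it, along the tool's axes as they then stand; what a row does not reach is not made up. A row lasts 1/8 s, in which the tool goes at most 62.5 mm and 10.7 degrees, less where a joint would pass 70% of its speed; a pose out of reach is approached as far as the arm can. A call with a number of a shift or a turn outside -1 to 1 is refused whole. A call with a gripper value outside its range is refused whole. The fingers move at their own pace and stop on an object; "force" is the grip in N (left out, the last holds). Time passes only in rows, so rows that do not move let the fingers close. It gives the time, the measured TCP pose, the force, the opening and the grip force at its end, in the units of the state.
- ctrl.get_obs(): the state, without advancing time (a new reading comes with each control period).
- ctrl.get_image(name): name is "scene" or "top" or "wrist"; returns a dict with "color" (384x512x3 uint8, red, green, blue), "depth" (384x512 float32, m along the optical axis (not along the pixel's ray), 0 where there is no reading), "fx", "fy", "cx", "cy" (pixels), "k1" (the pictures are not rectified: a ray, as slopes to the right and down, at radius r is drawn at 1 + k1 r^2 times it, then the intrinsics apply), "R" (3x3) and "t" (3): a world point X has camera coordinates R X + t. Camera axes: x right, y down, z forward; pixel columns grow to the right and rows downward; lengths in m; the calibration is good to about 2 mm. A picture is of the moment at which its call begins.
- ctrl.finish_job(): hands the job in; it is judged then, once.
The state is a dict: "t": time; "q": joint angles; "dq": joint speeds; "effort": joint torques, N m; "tool_pos": TCP position; "tool_rot": TCP orientation; "contact_force": force on the tool from outside, world axes, zero at the start; "wrist_torque": the same for the moment, N m; "opening": finger opening in m; "grip_force": force on a finger pad.
Only numpy, scipy, OpenCV 4.12 (cv2) and the standard library are available. Lean on these libraries where they do the work, as an engineer would, in place of code of your own. Each camera call takes 0.05 s, during which the arm holds its last target. There are 200 camera calls.

### The job

Shut the hinged amber-window lid of the light-curing box fully down over the resin mounts inside, then lock it by turning the red latch on the box's sloping front until its tongue lies square across the lid's edge. Leave the bottle and the small jar beside the box standing where they are.

Things in the scene. Friction and masses are not known exactly. Their poses are not given: they have to be found in the camera images.
- curing_box: White light-curing box, fixed, 190 mm deep (x), 200 wide (y). Origin: centre of underside; -x is its front, z up. Front wall 65 mm high; from its top edge the face slopes up and back at 25 degrees for 171 mm to a flat top 137 mm high, 35 deep. The lower 50 mm of the slope is a fixed rail (its face: the slope plane) that carries the latch; the lid covers the rest.
- lid (a joint): Opening angle of the lid, rad: 0 shut (on the slope, 25 degrees down towards the robot), starts 1.1 to 1.4. Dark frame, amber window, 196 mm wide, 119 mm from hinge to free edge (the edge towards the robot), 10 mm thick. Friction hinges hold it at any angle; 2 to 6 N on its outer face near the free edge moves it. Fully down: under 0.03.
- lid_hinge (a point): Middle of the lid's hinge axis at the top of the slope; the axis runs along this frame's y (level). The frame turns with the lid: -x points from the hinge to the free edge, z out of the lid's outer face, which is 5 mm from the axis. A growing angle (turning about +y) lifts the free edge up and back.
- lid_edge (a point): Middle of the lid's free edge, on its outer face; axes as lid_hinge. Two finger lips, 9 mm high, stand on this edge 63 to 93 mm to either side of the middle.
- latch (a joint): Angle of the red turn latch, rad: 0 tongue along the rail to the box's right (-y), clear of the lid; 1.57 tongue straight up the slope, over the lid's edge (locked). Locks counter-clockwise seen from outside; stops at -0.05 and 1.62; starts 0 to 0.3; stays where left (0.06 Nm). It clears a shut lid by 2 mm; an ajar lid blocks it, and if it is across first the lid cannot go down.
- latch_grip (a point): Point on the latch's turning axis 30 mm above the slope plane, 24 mm up the slope from the front edge. Turns with the latch: z the axis (slope's outward normal, 25 degrees from vertical, leaning to the box's front), -y along the tongue. Grip rib through this point: 12 mm thick (x), 58 long (y -40 to +18), 18 to 41 mm above the slope plane; pinch it across x.
- latch_tip (a point): End of the latch's tongue, on its underside; axes as latch_grip. The tongue is a red bar 16 mm wide, 12 to 18 mm above the slope plane, from 50 mm out along -y to 20 mm behind the axis. A shut lid's face is 10 mm above the slope plane, its edge 28 mm up the slope from the latch axis.
- etch_bottle: Loose upright bottle, clear with red contents and dark cap, 66 mm across, 138 mm high, beside the box on its right; origin: centre of its underside. Leave it.
- paste_jar: Loose small jar, white cap and blue band, 33 mm across, 32 mm high, beside the box on its left; origin: centre of its underside. Leave it.
There are look-alikes about, which are no part of the job. Of the things that look like the etch_bottle, the larger one is meant.

How it is judged:
On the way, in this order (a step that is already met when the one before it is completed fails the run):
1. the lid is fully down (value of joint lid below 0.03 rad), for 0.2 s.
2. the latch is turned across the lid's edge, the lid still down (value of joint latch above 1.3 rad and value of joint lid below 0.03 rad), for 0.2 s.
At the end, for the whole second after the job is handed in: The lid is fully down (under 0.03 rad), the latch points up the slope across the lid's edge (within 15 degrees of square, over 1.3 rad), and the bottle and the small jar stand upright within 30 mm of where they were (all of step 2 and distance of each of etch_bottle, paste_jar from where it was at the start of the episode below 0.03 m and angle between each of etch_bottle, paste_jar's own z axis and vertical below 0.2 rad); the robot touches nothing.
It fails at once if the bottle or the small jar beside the box is knocked over (angle between any of etch_bottle, paste_jar's own z axis and vertical above 0.6 rad).
It also fails if it takes over 53 s, if anything falls off the work surface, if the arm or the gripper's body presses on something with over 40 N, if the wrist force passes 120 N, or if a joint passes its speed limit or range.

## Working session

There is one attempt and no reset: what is moved stays moved. The work goes in short steps, Python scripts to look and compute and a tool call to move; the robot and the scene stay as the last step left them, time stands still between calls to the robot, and variables do not carry over. Pictures are saved under pics/ and viewed, at most 10 in all, crops included, and the job is handed in when it is done.

Besides the shell and the picture viewer there is one more tool, called after ">>>" as name(argument=value, ...), one argument or row to a line, values as JSON. drive_tool: Moves the arm, as the interface text tells. Its arguments: {"type":"object","properties":{"steps":{"type":"array"},"force":{"type":"number"}},"required":["steps"]}

```bash
mkdir -p pics; cat > h.py <<'E'
import numpy as np, cv2
from station import ctrl
from scipy.spatial.transform import Rotation as Ro
def grab(n):
    im=ctrl.get_image(n); return im
def save(im,fn): cv2.imwrite('pics/'+fn,cv2.cvtColor(im['color'],cv2.COLOR_RGB2BGR))
def rays(im,uv):
    uv=np.atleast_2d(uv).astype(float)
    K=np.array([[im['fx'],0,im['cx']],[0,im['fy'],im['cy']],[0,0,1.]])
    p=cv2.undistortPoints(uv.reshape(-1,1,2),K,np.array([im['k1'],0,0,0,0.])).reshape(-1,2)
    return np.c_[p,np.ones(len(p))]
def pts(im,uv):
    uv=np.atleast_2d(np.round(uv).astype(int)); d=im['depth'][uv[:,1],uv[:,0]]
    c=rays(im,uv)*d[:,None]
    return (c-im['t'])@im['R']
def plane(im,uv,n,d):  # n.X=d
    o=-im['R'].T@im['t']; r=rays(im,uv)@im['R']
    return o+r*((d-n@o)/(r@n))[:,None]
def proj(im,X):
    c=np.atleast_2d(X)@im['R'].T+im['t']; s=c[:,:2]/c[:,2:]; s=s*(1+im['k1']*(s**2).sum(1))[:,None]
    return s*[im['fx'],im['fy']]+[im['cx'],im['cy']]
E
python3 - <<'E'
from h import *
ims=[grab(n) for n in('scene','top')]
c=np.hstack([i['color'] for i in ims])
for i,n in zip(ims,('scene','top')):
    save(i,n+'0.png'); print(n,-i['R'].T@i['t'],i['R'][2],(i['depth']>0).mean(),i['k1'])
o=ctrl.get_obs();print(o['t'],o['tool_pos'],o['tool_rot'],o['opening'],ctrl.grip_point_offset)
E
```

```text
scene [ 0.15054554 -0.51684044  0.65523639] [ 0.46028804  0.62053203 -0.63488182] 0.9959004720052084 -0.12602132217109266
top [0.44328836 0.00766675 0.95590373] [ 0.14173737 -0.00808463 -0.98987128] 0.9961802164713541 -0.018802176476835034
0.1 [0.17059478 0.60066145 0.23015939] [-4.33387299e-01 -3.11107053e+00  2.90626056e-03] 0.08527464650089142 0.0187
```

View pics/scene0.png

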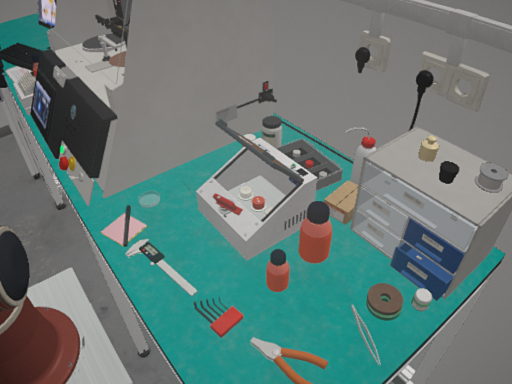

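View pics/top0.png

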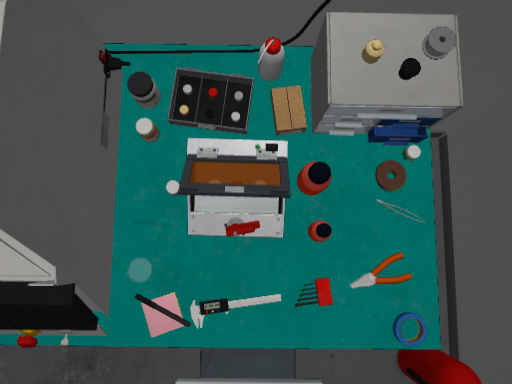

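The scene view shows the white box at about (255,210), with its red latch at (228,205), the raised lid at (260,150), the large bottle at (316,235) and a smaller look-alike at (278,272). In the top view, the box spans columns 188–288 and rows 140–237. The lid is at (235,176), the latch at (242,228), the bottle at (315,177) and the jar at about (173,187).

```bash
python3 - <<'E'
from h import *
np.set_printoptions(precision=4,suppress=True)
T=grab('top');S=grab('scene')
for n,uv in dict(box_fl=(190,235),box_fr=(282,235),rail_l=(195,225),rail_r=(275,225),top_bl=(191,142),top_br=(286,143),lid_l=(184,187),lid_r=(286,189),lid_bl=(188,160),lid_br=(288,161),bottle=(320,172),small=(323,231),jar=(173,187),jar2=(146,126),mon=(45,310),redR=(440,370),bot=(250,365),latch=(242,228)).items():
    print(n,uv,pts(T,uv)[0])
for n,uv in dict(mon=(90,110),red=(40,340),latch=(228,205),lidfree=(258,150)).items(): print('S',n,pts(S,uv)[0])
# red masks
for nm,im,(x0,y0,x1,y1) in (('T',T,(185,210,290,240)),('S',S,(200,185,250,225))):
    hsv=cv2.cvtColor(im['color'],cv2.COLOR_RGB2HSV)
    m=(((hsv[...,0]<8)|(hsv[...,0]>172))&(hsv[...,1]>130)&(hsv[...,2]>60)); M=np.zeros_like(m);M[y0:y1,x0:x1]=m[y0:y1,x0:x1]
    v,u=np.nonzero(M);P=pts(im,np.c_[u,v]);print(nm,len(u),u.min(),u.max(),v.min(),v.max());print(P.mean(0),P.min(0),P.max(0))
    (c,s,a)=cv2.minAreaRect(np.c_[u,v].astype(np.float32));print(c,s,a)
# all points in box region above table
v,u=np.mgrid[130:245,180:295];P=pts(T,np.c_[u.ravel(),v.ravel()])
np.save('boxpts.npy',P)
big=cv2.resize(T['color'][125:245,155:345],None,fx=4,fy=4,interpolation=cv2.INTER_CUBIC)
s=cv2.resize(S['color'][90:270,160:340],(600,600),interpolation=cv2.INTER_CUBIC)
cv2.imwrite('pics/topc.png',big[...,::-1]);cv2.imwrite('pics/scenec.png',s[...,::-1])
E
```

```text
box_fl (190, 235) [0.4624 0.1365 0.0004]
box_fr (282, 235) [ 0.4635 -0.0649  0.0651]
rail_l (195, 225) [0.4817 0.1168 0.0743]
rail_r (275, 225) [ 0.4837 -0.0494  0.0761]
top_bl (191, 142) [0.643  0.1221 0.1371]
top_br (286, 143) [ 0.643  -0.0664  0.1397]
lid_l (184, 187) [0.5401 0.1184 0.2316]
lid_r (286, 189) [ 0.5386 -0.0578  0.2344]
lid_bl (188, 160) [0.6016 0.1232 0.1618]
lid_br (288, 161) [ 0.6352 -0.0839 -0.0023]
bottle (320, 172) [ 0.5862 -0.1338  0.1366]
small (323, 231) [ 0.472  -0.1463  0.0924]
jar (173, 187) [0.5666 0.1733 0.0311]
jar2 (146, 126) [0.6933 0.2296 0.0705]
mon (45, 310) [0.3262 0.3557 0.2037]
redR (440, 370) [ 0.0487 -0.6182 -0.4592]
bot (250, 365) [ 0.1096 -0.0043 -0.2779]
latch (242, 228) [0.4754 0.0186 0.1108]
S mon [0.336  0.3787 0.2221]
S red [ 0.0511 -0.0446  0.0752]
S latch [ 0.4666 -0.0002  0.1123]
S lidfree [ 0.1505 -0.5168  0.6552]
T 321 226 259 221 235
[0.4757 0.0191 0.1135] [ 0.4433 -0.0157  0.0644] [0.4903 0.0515 0.9559]
(242.37840270996094, 227.770263671875) (10.850333213806152, 34.03059005737305) 80.53767395019531
S 122 214 241 194 213
[0.4675 0.0007 0.1141] [ 0.1505 -0.5168  0.087 ] [0.4889 0.0462 0.6552]
(226.50003051757812, 204.00003051757812) (30.410520553588867, 8.497058868408203) 26.56505012512207
```

View pics/topc.png

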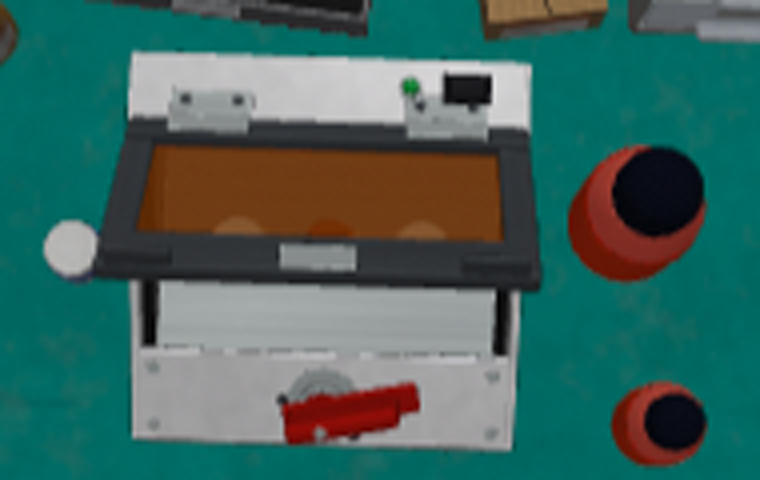

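View pics/scenec.png

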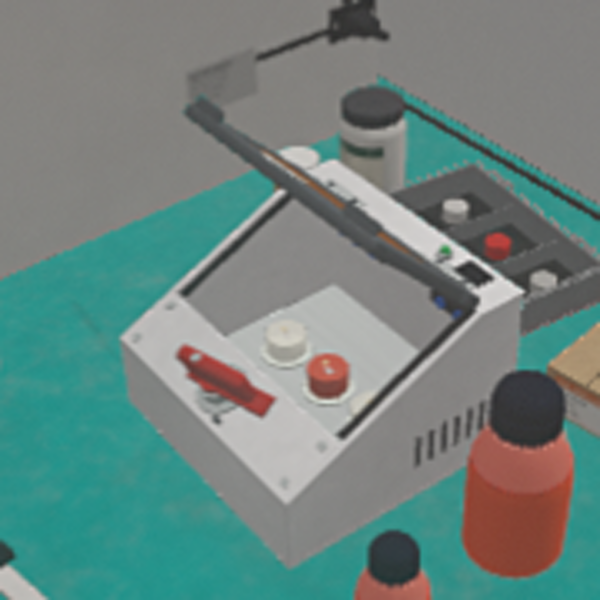

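The crops show the lid's free edge at top-view pixel rows 187–196 of the full image. The rail's front corners are at about (188,234) and (282.5,237), and the latch tongue points right, turned slightly counter-clockwise. The jar sits just beyond the lid's left end.

```bash
python3 - <<'E'
from h import *
np.set_printoptions(precision=4,suppress=True,linewidth=150)
T=grab('top');S=grab('scene');W=grab('wrist');save(W,'w0.png')
z=np.array([0,0,1.])
f=plane(T,[(155+132/4,125+437/4),(155+511/4,125+449/4)],z,.065)
b=plane(T,[(155+133/4,125+52/4),(155+531/4,125+64/4)],z,.137)
print('front',f,'back',b, 'yaws',[np.arctan2(*( (p[0]-p[1])[[0,1]]*[-1,1])) for p in(f,b)],np.linalg.norm(f[0]-f[1]),(b.mean(0)-f.mean(0)))
# rail scene corners
print('scene front r,l',plane(S,[(160+289*.3,90+500*.3),(160+122*.3,90+340*.3)],z,.065), 'back r',plane(S,[(160+522*.3,90+293*.3)],z,.137))
# rail plane fit top
def fit(im,uv):
    P=pts(im,uv);P=P[P[:,2]<.5];c=P.mean(0);n=np.linalg.svd(P-c)[2][2];n*=np.sign(n[2]);return c,n,np.abs((P-c)@n).max()
v,u=np.mgrid[218:232,260:278];print('rail',fit(T,np.c_[u.ravel(),v.ravel()]))
v,u=np.mgrid[186:191,195:275];print('lidframe',fit(T,np.c_[u.ravel(),v.ravel()]))
l=[(155+98/4,125+274/4),(155+540/4,125+288/4)];print('lid edge corners z~.232',plane(T,l,z,.233), pts(T,[(182,191),(287,194)]))
# obstacle map
H=np.full((14,22),-9.)
for im in(S,T):
    v,u=np.mgrid[0:384:2,0:512:2];uv=np.c_[u.ravel(),v.ravel()];P=pts(im,uv);P=P[np.linalg.norm(P+im['R'].T@im['t'],axis=1)>.05]
    i=np.floor((P[:,0]+.1)/.05).astype(int);j=np.floor((P[:,1]+.3)/.05).astype(int)
    k=(i>=0)&(i<14)&(j>=0)&(j<22)&(P[:,2]<.9);np.maximum.at(H,(i[k],j[k]),P[k,2])
print('cols y from',-.3+.05*np.arange(22))
for i in range(14):print('x%.2f'%(-.1+.05*i),' '.join('%4d'%(h*1000) if h>-5 else '   .' for h in H[i]))
print('wrist cam',-W['R'].T@W['t'],W['R'][2])
E
```

```text
front [[ 0.4627  0.1321  0.065 ]
 [ 0.4589 -0.0665  0.065 ]] back [[ 0.6511  0.1278  0.137 ]
 [ 0.6478 -0.0701  0.137 ]] yaws [np.float64(-0.019091964225255543), np.float64(-0.016590727018907868)] 0.19855044699233224 [ 0.1887 -0.004   0.072 ]
scene front r,l [[ 0.4635 -0.0658  0.065 ]
 [ 0.4627  0.1277  0.065 ]] back r [[ 0.6467 -0.0711  0.137 ]]
rail (array([ 0.4846, -0.036 ,  0.0758]), array([-0.4352,  0.0209,  0.9001]), np.float64(0.004292109137841094))
lidframe (array([0.5408, 0.0312, 0.222 ]), array([ 0.8206, -0.0068,  0.5715]), np.float64(0.007165792968101232))
lid edge corners z~.232 [[ 0.5285  0.1255  0.233 ]
 [ 0.5249 -0.0649  0.233 ]] [[ 0.5335  0.1221  0.2281]
 [ 0.5309 -0.0604  0.2258]]
cols y from [-0.3  -0.25 -0.2  -0.15 -0.1  -0.05  0.    0.05  0.1   0.15  0.2   0.25  0.3   0.35  0.4   0.45  0.5   0.55  0.6   0.65  0.7   0.75]
x-0.10 -792 -791 -794    .    .    .    .    .    . -798 -794 -791 -792 -788 -792 -791 -792 -792 -793 -790 -789 -794
x-0.05 -791 -795 -698    .  123    .    .    .    . -696 -794 -792 -789 -793 -790 -791 -793 -790 -791 -789 -794 -791
x0.00 -792 -
[... 738 characters left out ...]
7   17  227  232  232  231  231  230  233  233  234  232  230
x0.35   17   14   15   15    3    3    4    5    4    3   13  284  312  298  230  297  296  295  295  220  296  296
x0.40   15    3    3    3    3    3    3    3    4    4    9  306  456  221  222  220  221  220  223  223  250  254
x0.45    5    3   94   96   85  116  120  109   86    5    3  428  462    .  220  263  262  294  294  298  255  255
x0.50   11    4    3    3  233  234  229  235  234    3    5  420  467    .    .    .  331  332  391  389  329  331
x0.55   20    4  137  139  211  211  206  208  214   34    3  424  475    .    .    .    .    .  393  364  333  254
wrist cam [0.092  0.6237 0.3747] [ 0.3042 -0.0867 -0.9486]
```

View pics/w0.png

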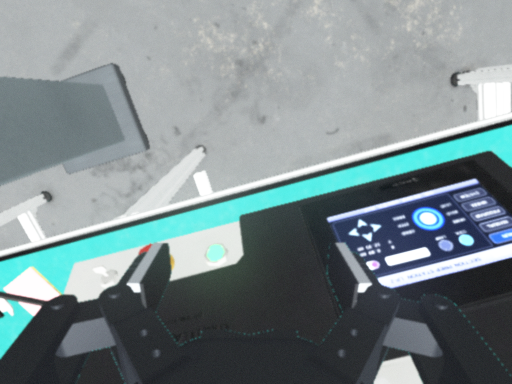

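The wrist view shows a sloped control panel (dark, right half) under the gripper. The height map shows a partition about 0.47 m high at y≥0.25, x≥0.38. I will rise, pull back along −y, then go forward to the box.

```bash
cat > plan.py <<'E'
from h import *
np.set_printoptions(precision=3,suppress=True,linewidth=150)
def seg(p,R,tgt,axes_tgt=None):
    """world move -> tool-axis units (1=4cm) in total, and turn units (1=8deg)"""
    print('trans units',R.T@(np.array(tgt)-p)/.04)
    if axes_tgt is not None: print('turn units',Ro.from_matrix(R.T@axes_tgt).as_rotvec(degrees=True)/8)
def now():
    o=ctrl.get_obs(); return o,np.array(o['tool_pos']),Ro.from_rotvec(o['tool_rot']).as_matrix()
ps=-.019;ex=np.array([np.cos(ps),np.sin(ps),0]);ey=np.array([-np.sin(ps),np.cos(ps),0]);ez=np.array([0,0,1.])
down=np.c_[ey,ex,-ez]
c,s=np.cos(np.radians(25)),np.sin(np.radians(25))
sl=c*ex+s*ez; nn=-s*ex+c*ez; front=np.array([.4613,.032,.065])
E
python3 - <<'E'
from plan import *
o,p,R=now();print(R)
seg(p,R,[.2,.32,.38],down); seg(np.array([.2,.32,.38]),R,[.45,.075,.38]); seg(np.array([.2,.32,.38]),down,[.62,.075,.38])
E
```

```text
[[-0.962  0.273 -0.   ]
 [ 0.273  0.962 -0.   ]
 [ 0.    -0.    -1.   ]]
trans units [-2.623 -6.561 -3.722]
turn units [-0.003  0.002  9.404]
trans units [-7.686 -4.184  0.002]
trans units [-5.924 10.614  0.   ]
```

>>> drive_tool(
  steps=[
    {"translation":[0,0,-1],"angular":[0,0,0],"gripper":0},
    {"translation":[0,0,-1],"angular":[0,0,0],"gripper":0},
    {"translation":[0,0,-1],"angular":[0,0,0],"gripper":0},
    {"translation":[0,0,-0.75],"angular":[0,0,0],"gripper":0},
    {"translation":[0,0,0],"angular":[0,0,0],"gripper":0},
  ],
)

```text
t: 0.98
tool_pos: [0.1711, 0.6021, 0.385]
tool_rot: [0.433, 3.11, 0.01]
contact_force: [0.1, -0.4, -0.6]
opening: 0.0
grip_force: 0.0
```

>>> drive_tool(
  steps=[
    {"translation":[-0.33,-0.82,0],"angular":[0,0,0],"gripper":0},
    {"translation":[-0.33,-0.82,0],"angular":[0,0,0],"gripper":0},
    {"translation":[-0.33,-0.82,0],"angular":[0,0,0],"gripper":0},
    {"translation":[-0.33,-0.82,0],"angular":[0,0,0],"gripper":0},
    {"translation":[-0.33,-0.82,0],"angular":[0,0,0],"gripper":0},
    {"translation":[-0.33,-0.82,0],"angular":[0,0,0],"gripper":0},
    {"translation":[-0.33,-0.82,0],"angular":[0,0,0],"gripper":0},
    {"translation":[-0.33,-0.82,0],"angular":[0,0,0],"gripper":0},
  ],
)

```text
t: 1.98
tool_pos: [0.2004, 0.3186, 0.379]
tool_rot: [-0.433, -3.11, 0.004]
contact_force: [0.0, -0.8, -0.1]
opening: 0.0002
grip_force: 0.0
```

>>> drive_tool(
  steps=[
    {"translation":[0,0,0],"angular":[0,0,1],"gripper":0},
    {"translation":[0,0,0],"angular":[0,0,1],"gripper":0},
    {"translation":[0,0,0],"angular":[0,0,1],"gripper":0},
    {"translation":[0,0,0],"angular":[0,0,1],"gripper":0},
    {"translation":[0,0,0],"angular":[0,0,1],"gripper":0},
    {"translation":[0,0,0],"angular":[0,0,1],"gripper":0},
    {"translation":[0,0,0],"angular":[0,0,1],"gripper":0},
    {"translation":[0,0,0],"angular":[0,0,1],"gripper":0},
  ],
)

```text
t: 2.98
tool_pos: [0.2004, 0.3197, 0.379]
tool_rot: [-2.022, -2.404, 0.005]
contact_force: [0.2, 1.5, -0.2]
opening: -0.0001
grip_force: 0.0
```

>>> drive_tool(
  steps=[
    {"translation":[0,0,0],"angular":[0,0,0.7],"gripper":0},
    {"translation":[0,0,0],"angular":[0,0,0.7],"gripper":0},
    {"translation":[0,0,0],"angular":[0,0,0],"gripper":0},
  ],
)

```text
t: 3.35
tool_pos: [0.2004, 0.3197, 0.3794]
tool_rot: [2.241, 2.202, -0.004]
contact_force: [-0.1, 0.1, -0.3]
opening: 0.0
grip_force: 0.0
```

```bash
python3 - <<'E'
from plan import *
o,p,R=now();print(p,R,o['q'])
seg(p,R,[.45,.075,.38],down); seg(np.array([.45,.075,.38]),R,[.62,.075,.38])
E
```

```text
[0.2   0.32  0.379] [[ 0.017  1.    -0.002]
 [ 1.    -0.017 -0.002]
 [-0.002 -0.002 -1.   ]] [ 0.813 -0.605  1.906  0.     1.843  0.83 ]
trans units [-6.008  6.344 -0.015]
turn units [-0.014  0.014  0.012]
trans units [ 0.074  4.249 -0.008]
```

>>> drive_tool(
  steps=[
    {"translation":[-0.75,0.79,0],"angular":[0,0,0],"gripper":0},
    {"translation":[-0.75,0.79,0],"angular":[0,0,0],"gripper":0},
    {"translation":[-0.75,0.79,0],"angular":[0,0,0],"gripper":0},
    {"translation":[-0.75,0.79,0],"angular":[0,0,0],"gripper":0},
    {"translation":[-0.75,0.79,0],"angular":[0,0,0],"gripper":0},
    {"translation":[-0.75,0.79,0],"angular":[0,0,0],"gripper":0},
    {"translation":[-0.75,0.79,0],"angular":[0,0,0],"gripper":0},
    {"translation":[-0.75,0.79,0],"angular":[0,0,0],"gripper":0},
  ],
)

```text
t: 4.35
tool_pos: [0.4497, 0.0741, 0.3801]
tool_rot: [-2.239, -2.202, 0.001]
contact_force: [0.9, 0.3, -0.6]
opening: 0.0003
grip_force: 0.0
```

>>> drive_tool(
  steps=[
    {"translation":[0,0,0],"angular":[0,0,0],"gripper":0},
    {"translation":[0,0,0],"angular":[0,0,0],"gripper":0},
  ],
)

```text
t: 4.6
tool_pos: [0.4486, 0.0755, 0.3805]
tool_rot: [-2.24, -2.201, 0.001]
contact_force: [-0.0, 0.3, 0.1]
opening: 0.0003
grip_force: 0.0
```

```bash
python3 - <<'E'
from plan import *
o,p,R=now();print(p)
W=grab('wrist');save(W,'w1.png');seg(p,R,[.62,.075,.38])
import pickle;pickle.dump(W,open('w1.pkl','wb'))
E
```

```text
[0.449 0.076 0.38 ]
trans units [0.062 4.286 0.005]
```

View pics/w1.png

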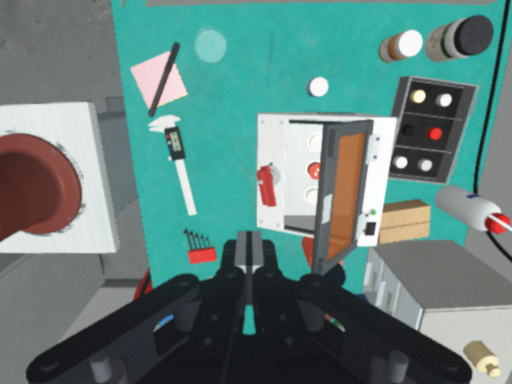

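The wrist view shows the box at columns 257–394, with front-edge corners at about (258,114) and (257,232). The latch is at (266,186), and the lid's free edge runs from (324,122) to (316,272).

```bash
python3 - <<'E'
from plan import *
import pickle;W=pickle.load(open('w1.pkl','rb'));T=grab('top')
print(-W['R'].T@W['t'])
print('front',plane(W,[(258,114),(257,232)],ez,.065),'backtop',plane(W,[(394,117),(381,247)],ez,.137))
def red(im,x0,y0,x1,y1):
    hsv=cv2.cvtColor(im['color'],cv2.COLOR_RGB2HSV)
    m=(((hsv[...,0]<8)|(hsv[...,0]>172))&(hsv[...,1]>130)&(hsv[...,2]>60)); v,u=np.nonzero(m[y0:y1,x0:x1]);return np.c_[u+x0,v+y0].astype(np.float32)
for im,b in((W,(250,155,290,215)),(T,(185,210,290,240))):
    uv=red(im,*b);d=(front+.041*nn)@nn
    X=plane(im,uv,nn,d); L=np.c_[(X-front)@sl,(X-front)@ey]
    (cc,sz,a)=cv2.minAreaRect((L*1000).astype(np.float32)); print('latch top: upslope,y mm',cc,sz,a)
    print('box',cv2.boxPoints((cc,sz,a)))
print('lid edge W',pts(W,[(326,124),(320,268)]))
E
```

```text
[0.45  0.157 0.524]
front [[ 0.464  0.133  0.065]
 [ 0.46  -0.079  0.065]] backtop [[ 0.649  0.131  0.137]
 [ 0.658 -0.073  0.137]]
latch top: upslope,y mm (32.72933578491211, -5.46807861328125) (22.119888305664062, 61.432594299316406) 9.842400550842285
box [[ 16.582  22.906]
 [ 27.083 -37.623]
 [ 48.877 -33.842]
 [ 38.376  26.687]]
latch top: upslope,y mm (40.40556716918945, 27.227142333984375) (61.65358352661133, 147.61651611328125) 1.9571608304977417
box [[  7.076  99.94 ]
 [ 12.117 -47.591]
 [ 73.735 -45.485]
 [ 68.694 102.045]]
lid edge W [[ 0.532  0.13   0.224]
 [ 0.534 -0.043  0.234]]
```

>>> drive_tool(
  steps=[
    {"translation":[0,0.86,0],"angular":[0,0,0],"gripper":0},
    {"translation":[0,0.86,0],"angular":[0,0,0],"gripper":0},
    {"translation":[0,0.86,0],"angular":[0,0,0],"gripper":0},
    {"translation":[0,0.86,0],"angular":[0,0,0],"gripper":0},
    {"translation":[0.06,0.85,0],"angular":[0,0,0],"gripper":0},
  ],
)

```text
t: 5.32
tool_pos: [0.6211, 0.0758, 0.3817]
tool_rot: [2.239, 2.203, 0.001]
contact_force: [0.0, 0.1, 0.4]
opening: 0.0004
grip_force: 0.0
```

>>> drive_tool(
  steps=[
    {"translation":[0,0,0.95],"angular":[0,0,0],"gripper":0},
    {"translation":[0,0,0.95],"angular":[0,0,0],"gripper":0},
    {"translation":[0,0,0.95],"angular":[0,0,0],"gripper":0},
    {"translation":[0,0,0.95],"angular":[0,0,0],"gripper":0},
    {"translation":[0,-0.3,0],"angular":[0,0,0],"gripper":0},
    {"translation":[0,-0.3,0],"angular":[0,0,0],"gripper":0},
    {"translation":[0,-0.3,0],"angular":[0,0,0],"gripper":0},
    {"translation":[0,-0.3,0],"angular":[0,0,0],"gripper":0},
  ],
)

```text
t: 6.32
tool_pos: [0.5724, 0.0755, 0.2314]
tool_rot: [2.24, 2.199, 0.004]
contact_force: [-0.3, 0.4, -0.6]
opening: 0.0001
grip_force: 0.0
```

>>> drive_tool(
  steps=[
    {"translation":[0,-0.17,0.08],"angular":[0,0,0],"gripper":0},
    {"translation":[0,-0.17,0.1],"angular":[0,0,0],"gripper":0},
    {"translation":[0,-0.16,0.12],"angular":[0,0,0],"gripper":0},
    {"translation":[0,-0.15,0.14],"angular":[0,0,0],"gripper":0},
    {"translation":[0,-0.13,0.17],"angular":[0,0,0],"gripper":0},
    {"translation":[0,-0.11,0.18],"angular":[0,0,0],"gripper":0},
    {"translation":[0,-0.1,0.19],"angular":[0,0,0],"gripper":0},
  ],
)

```text
t: 7.2
tool_pos: [0.5326, 0.0761, 0.1896]
tool_rot: [-2.242, -2.201, 0.0]
contact_force: [-0.7, -0.6, 2.8]
opening: -0.0001
grip_force: 1.0
```

>>> drive_tool(
  steps=[
    {"translation":[0,-0.14,0.26],"angular":[0,0,0],"gripper":0},
    {"translation":[0,-0.12,0.27],"angular":[0,0,0],"gripper":0},
    {"translation":[0,-0.11,0.27],"angular":[0,0,0],"gripper":0},
    {"translation":[0,-0.1,0.27],"angular":[0,0,0],"gripper":0},
    {"translation":[0,-0.08,0.25],"angular":[0,0,0],"gripper":0},
    {"translation":[0,-0.07,0.25],"angular":[0,0,0],"gripper":0},
    {"translation":[0,-0.05,0.2],"angular":[0,0,0],"gripper":0},
    {"translation":[0,0,0.1],"angular":[0,0,0],"gripper":0},
  ],
)

```text
t: 8.2
tool_pos: [0.5057, 0.0767, 0.1145]
tool_rot: [-2.241, -2.2, 0.001]
contact_force: [0.4, -0.2, 2.6]
opening: 0.0
grip_force: 0.8
```

```bash
python3 - <<'E'
from plan import *
o,p,R=now();print(p,o['contact_force'])
S=grab('scene');s=cv2.resize(S['color'][90:270,160:340],(600,600),interpolation=cv2.INTER_CUBIC);cv2.imwrite('pics/s2.png',s[...,::-1])
E
```

```text
[0.506 0.077 0.115] [ 0.407 -0.162  2.553]
```

View pics/s2.png

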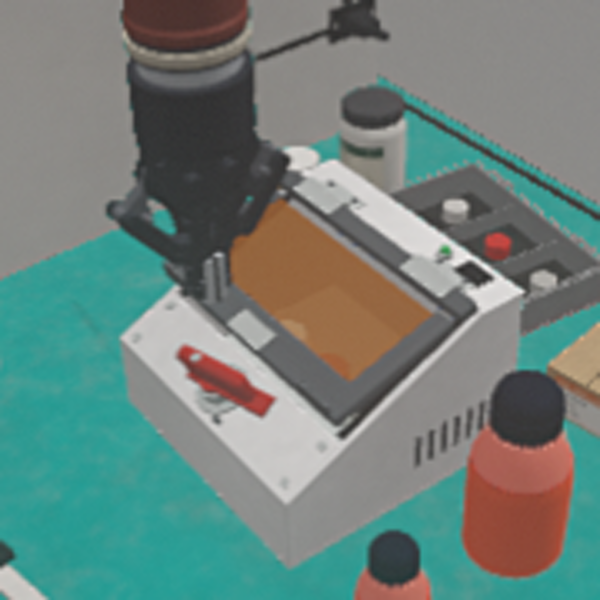

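The lid is nearly down with the fingertips on its left frame near the free edge, at crop (215,290). I will press on until the force rises.

>>> drive_tool(
  steps=[
    {"translation":[0,0,0.1],"angular":[0,0,0],"gripper":0},
    {"translation":[0,0,0.1],"angular":[0,0,0],"gripper":0},
    {"translation":[0,0,0.05],"angular":[0,0,0],"gripper":0},
    {"translation":[0,0,0],"angular":[0,0,0],"gripper":0},
  ],
)

```text
t: 8.75
tool_pos: [0.506, 0.0766, 0.105]
tool_rot: [-2.242, -2.2, 0.001]
contact_force: [0.2, 0.6, 0.7]
opening: -0.0002
grip_force: 0.1
```

>>> drive_tool(
  steps=[
    {"translation":[0,0,0.05],"angular":[0,0,0],"gripper":0},
    {"translation":[0,0,0.05],"angular":[0,0,0],"gripper":0},
    {"translation":[0,0,0],"angular":[0,0,0],"gripper":0},
  ],
)

```text
t: 9.12
tool_pos: [0.5061, 0.0766, 0.1011]
tool_rot: [-2.242, -2.201, 0.0]
contact_force: [0.2, 0.4, 0.6]
opening: -0.0002
grip_force: 0.3
```

>>> drive_tool(
  steps=[
    {"translation":[0,0,0.05],"angular":[0,0,0],"gripper":0},
    {"translation":[0,0,0.05],"angular":[0,0,0],"gripper":0},
    {"translation":[0,0,0],"angular":[0,0,0],"gripper":0},
  ],
)

```text
t: 9.5
tool_pos: [0.5068, 0.0766, 0.0993]
tool_rot: [2.241, 2.201, 0.0]
contact_force: [-3.8, 0.3, 11.1]
opening: -0.0003
grip_force: 6.0
```

>>> drive_tool(
  steps=[
    {"translation":[0,0,0.04],"angular":[0,0,0],"gripper":0},
    {"translation":[0,0,0],"angular":[0,0,0],"gripper":0},
    {"translation":[0,0,0],"angular":[0,0,0],"gripper":0},
  ],
)

```text
t: 9.88
tool_pos: [0.507, 0.0766, 0.099]
tool_rot: [2.241, 2.201, 0.0]
contact_force: [-7.6, -0.2, 18.4]
opening: 0.0001
grip_force: 9.7
```

```bash
python3 - <<'E'
from plan import *
S=grab('scene');T=grab('top')
v,u=np.mgrid[160:225,240:285];P=pts(T,np.c_[u.ravel(),v.ravel()])
# height above slope plane of points on the lid
for im,uv in((T,P),):
    h=(P-front)@nn*1000;s=(P-front)@sl*1000
    for a in range(0,171,15):
        k=(s>a)&(s<a+15);print(a,k.sum(),np.median(h[k]) if k.any() else '')
seg(np.zeros(3),now()[2],.0*ez,np.c_[ey,sl,-nn])
E
```

```text
0 7 -76.85833362255644
15 30 -0.7009586876862126
30 331 -0.22605086821904785
45 209 8.338914009032251
60 272 9.151717561690882
75 283 7.895227747038046
90 279 7.600529738977796
105 276 7.541468483067517
120 440 6.694419025361224
135 304 7.46222553817714
150 240 10.028379109895035
165 121 280.0489155774814
trans units [0. 0. 0.]
turn units [-3.121  0.     0.006]
```

>>> drive_tool(
  steps=[
    {"translation":[0,0,-0.2],"angular":[0,0,0],"gripper":0},
    {"translation":[0,0,-0.8],"angular":[0,0,0],"gripper":0},
    {"translation":[0,0,-1],"angular":[0,0,0],"gripper":0.5},
    {"translation":[0,0,-1],"angular":[0,0,0],"gripper":0.5},
    {"translation":[0,0,0],"angular":[-0.8,0,0],"gripper":0.5},
    {"translation":[0,0,0],"angular":[-0.8,0,0],"gripper":0.5},
    {"translation":[0,0,0],"angular":[-0.8,0,0],"gripper":0.5},
    {"translation":[0,0,0],"angular":[-0.72,0,0],"gripper":0.5},
  ],
)

```text
t: 10.98
tool_pos: [0.5058, 0.0766, 0.215]
tool_rot: [1.996, 1.959, 0.436]
contact_force: [0.2, 0.9, -0.4]
opening: 0.0426
grip_force: 0.0
```

>>> drive_tool(
  steps=[
    {"translation":[0,0,0],"angular":[0,0,0],"gripper":0.5},
  ],
)

```text
t: 11.1
tool_pos: [0.5045, 0.0768, 0.2139]
tool_rot: [1.999, 1.962, 0.431]
contact_force: [1.1, 0.0, -0.1]
opening: 0.0425
grip_force: 0.0
```

```bash
cat > latch.py <<'E'
from plan import *
def red(im):
    hsv=cv2.cvtColor(im['color'],cv2.COLOR_RGB2HSV)
    m=(((hsv[...,0]<8)|(hsv[...,0]>172))&(hsv[...,1]>130)&(hsv[...,2]>60))
    v,u=np.nonzero(m);return np.c_[u,v]
def rib(im,lo=.034,hi=.048):
    uv=red(im);P=pts(im,uv);h=(P-front)@nn;L=np.c_[(P-front)@sl,(P-front)@ey]*1000
    k=(np.abs(L[:,0]-25)<70)&(np.abs(L[:,1])<80)&(h>lo)&(h<hi)
    if k.sum()<8: print('few',k.sum());return
    print('n',k.sum(),'h',np.median(h[k])); 
    X=plane(im,uv[k],nn,(front+.041*nn)@nn); L=np.c_[(X-front)@sl,(X-front)@ey]*1000
    (cc,sz,a)=cv2.minAreaRect(L.astype(np.float32)); print('rib upslope,y',cc,sz,a)
E
python3 - <<'E'
from latch import *
o,p,R=now();print(p,o['contact_force'])
seg(p,R,front+.024*sl+.12*nn,np.c_[ey,sl,-nn])
rib(grab('top'));rib(grab('scene'));rib(grab('wrist'))
E
```

```text
[0.505 0.077 0.214] [ 1.1    0.047 -0.09 ]
trans units [-1.138 -1.934 -0.067]
turn units [-0.025 -0.002  0.005]
n 162 h 0.0394649433205693
rib upslope,y (29.38551139831543, -9.466299057006836) (12.975580215454102, 56.99406051635742) 12.180952072143555
n 75 h 0.04132957382586318
rib upslope,y (26.339197158813477, -14.599281311035156) (8.759079933166504, 58.69236755371094) 13.262434959411621
n 565 h 0.04160788954400273
rib upslope,y (27.256872177124023, -2.041994094848633) (13.380615234375, 49.68822479248047) 11.58826732635498
```

>>> drive_tool(
  steps=[
    {"translation":[-0.57,-0.95,-0.03],"angular":[0,0,0],"gripper":0.5},
    {"translation":[-0.57,-0.95,-0.03],"angular":[0,0,0],"gripper":0.5},
    {"translation":[0,0,0],"angular":[0,0,-0.75],"gripper":0.5},
    {"translation":[0,0,0],"angular":[0,0,-0.75],"gripper":0.5},
    {"translation":[0,0,0],"angular":[0,0,0],"gripper":0.5},
    {"translation":[0,0,0],"angular":[0,0,0],"gripper":0.5},
  ],
)

```text
t: 12.0
tool_pos: [0.4358, 0.0323, 0.1861]
tool_rot: [1.768, 2.14, 0.382]
contact_force: [1.5, 0.2, 0.0]
opening: 0.0428
grip_force: 0.0
```

```bash
python3 - <<'E'
from latch import *
o,p,R=now();print(p,'rel up,y,h',(p-front)@np.c_[sl,ey,nn]*1000, R)
W=grab('wrist');rib(W);save(W,'w2.png')
E
```

```text
[0.436 0.032 0.186] rel up,y,h [ 28.088  -0.186 120.575] [[-0.169  0.891  0.421]
 [ 0.982  0.19  -0.008]
 [-0.087  0.412 -0.907]]
n 665 h 0.04179357492307851
rib upslope,y (25.56784439086914, -7.814638137817383) (11.388090133666992, 56.146114349365234) 13.020650863647461
```

View pics/w2.png

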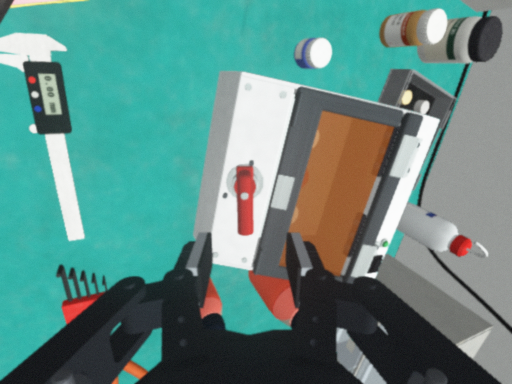

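The latch is fully visible at (246,200), pointing between the open fingers, and the lid is flat. I will descend onto the rib.

>>> drive_tool(
  steps=[
    {"translation":[0.07,-0.08,0.5],"angular":[0,0,0],"gripper":0.5},
    {"translation":[0,0,0.5],"angular":[0,0,0],"gripper":0.5},
    {"translation":[0,0,0.5],"angular":[0,0,0],"gripper":0.5},
    {"translation":[0,0,0.5],"angular":[0,0,0],"gripper":0.5},
    {"translation":[0,0,0.25],"angular":[0,0,0],"gripper":0.5},
    {"translation":[0,0,0.22],"angular":[0,0,0],"gripper":0.5},
    {"translation":[0,0,0],"angular":[0,0,0],"gripper":0.5},
  ],
)

```text
t: 12.92
tool_pos: [0.4737, 0.0337, 0.0943]
tool_rot: [1.767, 2.141, 0.381]
contact_force: [-0.2, -0.6, -0.7]
opening: 0.0425
grip_force: 0.0
```

```bash
python3 - <<'E'
from latch import *
o,p,R=now();print(p,o['contact_force'],'rel up,y,h',(p-front)@np.c_[sl,ey,nn]*1000)
E
```

```text
[0.474 0.034 0.094] [-0.191 -0.557 -0.71 ] rel up,y,h [23.581  1.964 21.304]
```

>>> drive_tool(
  steps=[
    {"translation":[0,0,0],"angular":[0,0,0],"gripper":0},
    {"translation":[0,0,0],"angular":[0,0,0],"gripper":0},
    {"translation":[0,0,0],"angular":[0,0,0],"gripper":0},
    {"translation":[0,0,0],"angular":[0,0,0],"gripper":0},
  ],
  force=25,
)

```text
t: 13.42
tool_pos: [0.4733, 0.0335, 0.0952]
tool_rot: [1.766, 2.142, 0.38]
contact_force: [-5.9, -1.7, 5.4]
opening: 0.0114
grip_force: 28.0
```

>>> drive_tool(
  steps=[
    {"translation":[0,0,0],"angular":[0,0,-0.7],"gripper":0},
    {"translation":[0,0,0],"angular":[0,0,-0.7],"gripper":0},
    {"translation":[0,0,0],"angular":[0,0,-0.7],"gripper":0},
    {"translation":[0,0,0],"angular":[0,0,-0.7],"gripper":0},
    {"translation":[0,0,0],"angular":[0,0,0],"gripper":0},
  ],
)

```text
t: 14.05
tool_pos: [0.4731, 0.0334, 0.095]
tool_rot: [1.3, 2.415, 0.275]
contact_force: [-8.6, -1.6, 5.6]
opening: 0.0112
grip_force: 28.2
```

>>> drive_tool(
  steps=[
    {"translation":[0,0,0],"angular":[0,0,-0.8],"gripper":0},
    {"translation":[0,0,0],"angular":[0,0,-0.8],"gripper":0},
    {"translation":[0,0,0],"angular":[0,0,-0.8],"gripper":0},
    {"translation":[0,0,0],"angular":[0,0,-0.8],"gripper":0},
    {"translation":[0,0,0],"angular":[0,0,0],"gripper":0},
  ],
)

```text
t: 14.68
tool_pos: [0.4729, 0.0332, 0.095]
tool_rot: [0.726, 2.619, 0.147]
contact_force: [-10.2, -2.1, 6.7]
opening: 0.0111
grip_force: 28.4
```

```bash
python3 - <<'E'
from latch import *
o,p,R=now();print(o['q'],o['contact_force'],o['wrist_torque'],'tool yaw about n',np.degrees(np.arctan2(R[:,1]@ey,R[:,1]@sl)))
E
```

```text
[-0.109 -0.515  2.366  0.048  0.86  -1.162] [-10.221  -2.094   6.729] [-0.369  1.165 -0.139] tool yaw about n 60.121526126213844
```

>>> drive_tool(
  steps=[
    {"translation":[0,0,0],"angular":[0,0,-0.8],"gripper":0},
    {"translation":[0,0,0],"angular":[0,0,-0.8],"gripper":0},
    {"translation":[0,0,0],"angular":[0,0,-0.8],"gripper":0},
    {"translation":[0,0,0],"angular":[0,0,-0.8],"gripper":0},
    {"translation":[0,0,0],"angular":[0,0,-0.4],"gripper":0},
    {"translation":[0,0,0],"angular":[0,0,0],"gripper":0},
  ],
)

```text
t: 15.42
tool_pos: [0.4728, 0.0329, 0.0949]
tool_rot: [0.052, 2.708, -0.003]
contact_force: [-11.1, -3.6, 6.8]
opening: 0.0116
grip_force: 28.5
```

```bash
python3 - <<'E'
from latch import *
o,p,R=now();print(o['q'],o['contact_force'],o['wrist_torque'],'tool yaw about n',np.degrees(np.arctan2(R[:,1]@ey,R[:,1]@sl)))
E
```

```text
[-0.109 -0.515  2.366  0.047  0.86  -1.665] [-11.142  -3.649   6.797] [-0.609  1.24  -0.28 ] tool yaw about n 88.9219182966631
```

>>> drive_tool(
  steps=[
    {"translation":[0,0,0],"angular":[0,0,0],"gripper":0.5},
    {"translation":[0,0,0],"angular":[0,0,0],"gripper":0.5},
    {"translation":[0,0,0],"angular":[0,0,0],"gripper":0.5},
    {"translation":[0,0,-0.4],"angular":[0,0,0],"gripper":0.5},
    {"translation":[0,0,-0.7],"angular":[0,0,0],"gripper":0.5},
    {"translation":[0,0,-0.9],"angular":[0,0,0],"gripper":0.5},
    {"translation":[0,0,-0.9],"angular":[0,0,0],"gripper":0.5},
    {"translation":[0,0,0],"angular":[0,0,0],"gripper":0.5},
  ],
)

```text
t: 16.42
tool_pos: [0.4262, 0.0345, 0.2041]
tool_rot: [0.053, 2.698, -0.0]
contact_force: [0.6, 0.6, -1.1]
opening: 0.0425
grip_force: 0.0
```

```bash
python3 - <<'E'
from latch import *
o,p,R=now();print(p,o['contact_force'])
T=grab('top');S=grab('scene');W=grab('wrist')
for i in(T,S,W):rib(i)
P=pts(T,[(173,187),(320,172)]);print(P)
s=cv2.resize(S['color'][110:270,180:340],(500,500),interpolation=cv2.INTER_CUBIC);cv2.imwrite('pics/s3.png',s[...,::-1])
E
```

```text
[0.426 0.034 0.204] [ 0.563  0.596 -1.077]
n 152 h 0.03982055425995744
rib upslope,y (37.13148498535156, 0.7240653038024902) (57.551658630371094, 11.815476417541504) 1.0712116956710815
n 105 h 0.040272381653026414
rib upslope,y (34.96916961669922, -4.247992515563965) (53.622188568115234, 13.865250587463379) 2.6034154891967773
n 620 h 0.041840275483905204
rib upslope,y (33.80048370361328, 0.6872191429138184) (11.031842231750488, 55.768821716308594) 89.09937286376953
[[ 0.567  0.173  0.031]
 [ 0.586 -0.134  0.137]]
```

View pics/s3.png

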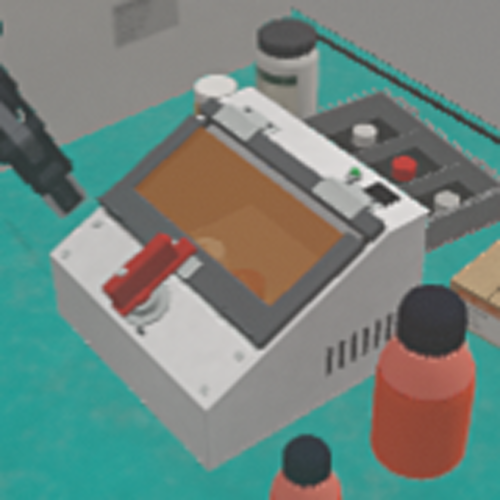

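The latch at (150,272) lies straight up the slope over the edge of the shut lid. It reads within 1–3° of square. The bottle and jar have not moved, and the gripper is clear.

```bash
python3 -c "
from station import ctrl
print(ctrl.finish_job())"
```

```text
the job is handed in; nothing more can be done
None
```

The lid is fully shut and the latch is turned to within about 3° of square across its edge; the bottle and jar haven't moved, and the job is handed in (no verdict was returned).

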